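# Pin a tray blank down in the carving cradle with the mallet

### The job

Press the wooden tray blank fully down in its carving cradle, then take the mallet by its handle and, with brisk blows of its face square on each pin's head, drive the three sprung pins fully home: first the slanted one in front, then the left upright one, then the right one. Do not touch the pins or their blocks with the gripper or arm, leave the jar, bowl, gouge and tool rack where they are, and finally stand the mallet back on the bench on the striking face it stood on, and let go.

Things in the scene. Friction and masses are not known exactly. Their poses are not given: they have to be found in the camera images.
- cradle: Fixed plywood carving cradle 250 (x) x 360 (y) x 30 mm high, screwed to the bench. Origin on the bench surface, 5 mm beyond the board's centre in x; its x points roughly away from the robot, y to the left, yaw within 0.15 rad. A 30 mm high back stop strip stands on its far part.
- blank (a joint): Joint: how far the tray blank has been pressed down, m. 0 = 14 mm proud, 0.014 = fully seated on the baseboard; starts between 0 and 0.006. It slides straight down only (no tipping), a stiff fit: about 10 N, then it stops hard; it stays where it is left.
- blank_top (a point): Centre of the tray blank, at the height of its rim top (moves with the blank). The blank is a pale wooden tray with rounded corners, 130 (cradle x) x 200 (cradle y) x 40 mm high, walls 17 mm thick; the floor of its hollow is 24 mm below this point. Rim top 70 mm above the bench when seated.
- front_pin_top (a point): Centre of the flat striking face of the slanted front pin's head. z axis = pin axis, pointing out of the head; drive the head along -z. Head: steel disc, 64 mm diameter, 14 mm thick. Stands before the blank's near long side, leaning 35 degrees from vertical, head towards the robot: it is driven down and away from the robot. Face centre 114 mm above the bench when raised, 91 mm when home.
- left_pin_top (a point): Centre of the flat striking face of the left upright pin's head. z axis = pin axis, pointing out of the head; drive the head along -z. Head: steel disc, 64 mm diameter, 14 mm thick. Vertical, at the blank's left (+y) end. Face 112 mm above the bench when raised, 84 mm when home.
- right_pin_top (a point): Centre of the flat striking face of the right upright pin's head. z axis = pin axis, pointing out of the head; drive the head along -z. Head: steel disc, 64 mm diameter, 14 mm thick. Vertical, at the blank's right (-y) end. Face 112 mm above the bench when raised, 84 mm when home.
- front_pin (a joint): Joint: how far the slanted front pin has been driven into its block, m. 0 = fully raised, 0.028 = fully home (head resting on its block); starts between 0 and 0.006. A spring catch resists with about 6 to 7 N plus 25 N per m/s; the pin stays where it is left.
- left_pin (a joint): Joint: how far the left upright pin has been driven into its block, m. 0 = fully raised, 0.028 = fully home (head resting on its block); starts between 0 and 0.006. A spring catch resists with about 6 to 7 N plus 25 N per m/s; the pin stays where it is left.
- right_pin (a joint): Joint: how far the right upright pin has been driven into its block, m. 0 = fully raised, 0.028 = fully home (head resting on its block); starts between 0 and 0.006. A spring catch resists with about 6 to 7 N plus 25 N per m/s; the pin stays where it is left.
- front_post: Fixed slanted wooden block, 60 x 64 x 60 mm, carrying the slanted front pin; origin on the cradle board's top (30 mm above the bench), under the block. Its x axis points away from the robot, the pin leans to its -x.
- left_post: Fixed wooden block 70 (x) x 44 (y) x 40 mm high on the cradle, carrying the left upright pin; origin centre of its underside, 30 mm above the bench.
- right_post: Fixed wooden block, same as the left one, carrying the right upright pin.
- mallet: Wooden mallet, 0.36 to 0.56 kg, standing on a striking face left or right of the cradle. Origin = centre of that lower face, z up through the head, handle to its -x. Head 65 (x) x 60 (y) x 110 (z) mm. Handle: level bar 26 mm wide (y), 34 mm high, axis 55 mm above the lower face, from x = -32 to -182 mm. Grip it at 40 to 60 N close behind the head (x about -55 mm), or blows twist it in the fingers.
- jar: Bystander: amber glass jar with steel cap, 66 mm diameter, 115 mm high, about 0.4 kg, standing on the side of the cradle where the mallet is not. Origin centre of its underside.
- bowl: Bystander: dark wooden bowl, 110 mm across, 50 mm high, on the bench to the left of the cradle's far half. Origin centre of its underside.
- rack: Bystander: loose dark wooden block 60 (x) x 180 (y) x 60 mm high holding four upright gouges with wooden handles, overall 168 mm high, standing on the bench just beyond the cradle, towards its right. Origin centre of its underside.
- gouge: Bystander: gouge lying on the bench between robot and cradle, 200 mm long along its x, wooden handle 24 mm thick to -x, steel blade to +x. Origin on the bench near its middle.
Not all that is in view belongs to the job. What is shaped like the mallet but green, turquoise or white is not meant.

How it is judged:
By the outcome, as a careful person would: the job done as asked, in the order asked, and still so for the second after the job is handed in, with the robot touching nothing.
It also fails if it takes over 67 s, if anything falls off the work surface, if the arm or the gripper's body presses on something with over 40 N, if the wrist force passes 120 N, or if a joint passes its speed limit or range.

### The arm

A 6-joint arm with a two-finger parallel gripper is mounted at the origin on the work surface. World frame = base frame: x ahead of the robot, y to its left, z up, the work surface at z = 0. Lengths are in m, angles in rad, forces in N, time in s.
With the tool pointing down it reaches from about 0.15 to 0.775 m from the base axis. Payload 6.1 kg.
Tool frame: the origin (TCP) lies between the finger pads; the fingertips stand arm.tip_extent ahead of it and the grasp point (between the pads) lies 6 mm ahead of it (arm.tip_extent is the distance from the TCP to the fingertips, in m); z points along the fingers, y is the line along which they close (so a half turn about z gives the same grasp; the last joint's range is limited). The gripper opens to 85 mm and grips with 20 to 120 N. Pads are 22 mm wide; open, the fingers measure 114 mm over their backs; the gripper's body (76 mm by 85 mm) begins 54 mm behind the grasp point. The pads swing forward as they close: fully open they stand 13 mm farther back than shut.
Start: joints at [1.298, 0.126, -0.04, 1.405, 0, 1.571], TCP at [0.141, 0.506, 0.256] pointing down, gripper open.
Joint ranges: [-2.72, 2.72], [-0.95, 1.95], [-1.27, 1.35], [-1.78, 2.02], [-1.46, 1.47], [-3.14, 3.14]. Speed limits (rad/s): [2.39, 2.39, 3.01, 3.14, 3.14, 3.14].

### API

Orientations are given as a rotation vector (axis times angle).
In Python, from station import get_obs, viewer, job, arm gives the robot as it stands. The module is installed in compiled form; this text tells all that it offers.
- The arm moves only by the shell command python3 -m crank 'ROWS'. ROWS is JSON, a list of rows, each a list of 7 numbers: the shift along the tool's x, y, z in units of 30 mm (1.0 is 30 mm), then the turn, a rotation vector about the tool's x, y, z in rad, then the finger opening in mm, from 0 to 85.4. A call has 1 to 20 rows; each row shifts and turns the commanded pose from where the row before left it, along the tool's axes as they then stand; what a row does not reach is not made up. A row lasts 1/8 s, in which the tool goes at most 62.5 mm and 10.7 degrees, less where a joint would pass 70% of its speed; a pose out of reach is approached as far as the arm can. A call is refused whole if a number of a shift passes 1 or a number of a turn 0.188, either way. A call with a gripper value outside its range is refused whole. The fingers move at their own pace and stop on an object; the grip force is fixed at half the most. Time passes only in rows, so rows that do not move let the fingers close. It gives the time, the measured TCP pose, the force, the opening and the grip force at its end, in the units of the state.
- get_obs(): the state, without advancing time (a new reading comes with each control period).
- viewer.snapshot(name): name is "scene" or "top" or "wrist"; returns (picture, depth): 384x512x3 uint8, blue, green, red; 384x512 float32, m along the optical axis (not along the pixel's ray), 0 where there is no reading.
- viewer.get_calibration(name): a dict with "intrinsics" (3x3 intrinsics, pixels), "eye" and "orientation" of the camera in the world. Camera axes: x right, y up, looking along -z (the intrinsics and any distortion apply to the point x, -y, -z); pixel columns grow to the right and rows downward; lengths in m; the calibration is good to about 2 mm. A picture is of the moment at which its call begins: read the wrist's pose just before it. get_calibration takes no time and is no camera call; for the wrist camera it gives the pose at the moment of the call.
- job.hand_in(): hands the job in; it is judged then, once.
The state is a dict: "clock": time; "joints": joint angles; "qd": joint speeds; "joint_torque": joint torques, N m; "tcp_pos": TCP position; "ee_rot": TCP orientation; "force": force on the tool from outside, world axes, zero at the start; "ft_torque": the same for the moment, N m; "finger_gap": finger opening in m; "grasp_force": force on a finger pad.
Only numpy, scipy, OpenCV 4.12 (cv2) and the standard library are available. Lean on these libraries where they do the work, as an engineer would, in place of code of your own. Each camera call takes 0.05 s, during which the arm holds its last target. There are 200 camera calls.

## Working session

There is one attempt and no reset: what is moved stays moved. The work goes in short steps, Python scripts to look and compute and a shell command to move; the robot and the scene stay as the last step left them, time stands still between calls to the robot, and variables do not carry over. Pictures are saved under pics/ and viewed, at most 10 in all, crops included, and the job is handed in when it is done.

```bash
mkdir -p pics
cat > h.py <<'E'
import numpy as np,cv2
from scipy.spatial.transform import Rotation as R
from station import get_obs, viewer, job, arm
def cal(n):
    c=viewer.get_calibration(n); K=np.array(c["intrinsics"]); o=np.array(c["orientation"])
    M=o if o.shape==(3,3) else (R.from_rotvec(o).as_matrix() if o.size==3 else R.from_quat(o).as_matrix())
    return K,np.array(c["eye"]),M,c
def cloud(n):
    K,e,M,c=cal(n); im,d=viewer.snapshot(n)
    v,u=np.mgrid[0:384,0:512]
    P=np.stack([(u-K[0,2])/K[0,0]*d,-(v-K[1,2])/K[1,1]*d,-d],-1)@M.T+e
    P[d==0]=np.nan
    return im,d,P
E
python3 - <<'E'
from h import *
for n in("scene","top"):
    print(cal(n)[3]); im,d,P=cloud(n); np.savez(n,im=im,P=P); cv2.imwrite(f"pics/{n}.png",cv2.resize(im,(800,600),interpolation=cv2.INTER_CUBIC))
o=get_obs();print({k:np.round(v,3) for k,v in o.items()},arm.tip_extent)
E
```

```text
{'intrinsics': array([[373.79014638,   0.        , 258.5466424 ],
       [  0.        , 373.79014638, 190.5985916 ],
       [  0.        ,   0.        ,   1.        ]]), 'eye': array([ 1.01123197, -0.96397304,  0.75523756]), 'orientation': array([0.93943441, 0.27074867, 0.48785744])}
{'intrinsics': array([[396.25051476,   0.        , 252.05674442],
       [  0.        , 396.25051476, 194.6731644 ],
       [  0.        ,   0.        ,   1.        ]]), 'eye': array([ 0.38261494, -0.14568229,  1.29387439]), 'orientation': array([ 0.10526424, -0.08480175, -1.58427416])}
{'clock': np.float64(0.1), 'joints': array([ 1.298,  0.126, -0.041,  1.405, -0.   ,  1.571]), 'qd': array([ 0.   , -0.002,  0.001,  0.001,  0.   ,  0.   ]), 'joint_torque': array([ 1.000e-03, -4.369e+01,  3.536e+01,  1.400e-02,  0.000e+00,
        0.000e+00]), 'tcp_pos': array([0.141, 0.505, 0.256]), 'ee_rot': array([-4.270e-01, -3.112e+00,  2.000e-03]), 'force': array([ 0.575, -0.888, -0.617]), 'ft_torque': array([ 0.017,  0.001, -0.009]), 'grasp_force': np.float64(0.0), 'finger_gap': np.float64(0.085)} 0.025
```

View pics/top.png

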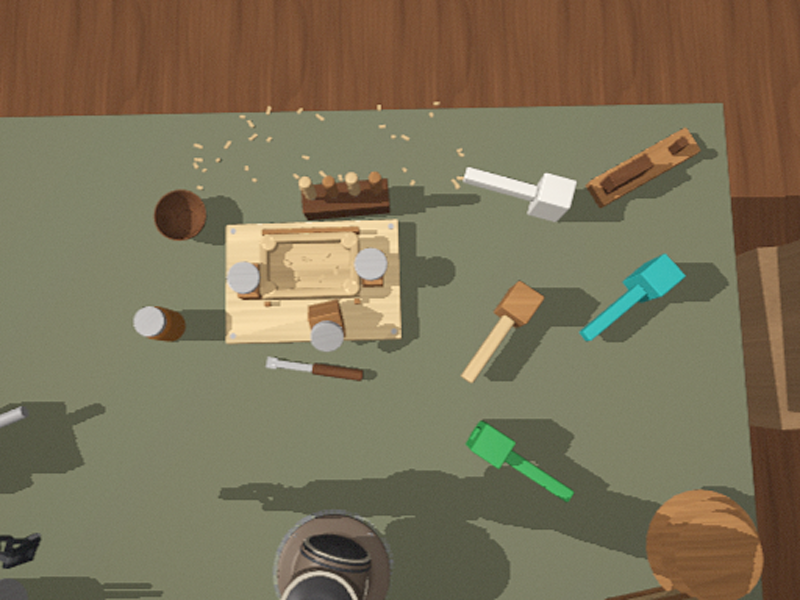

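View pics/scene.png

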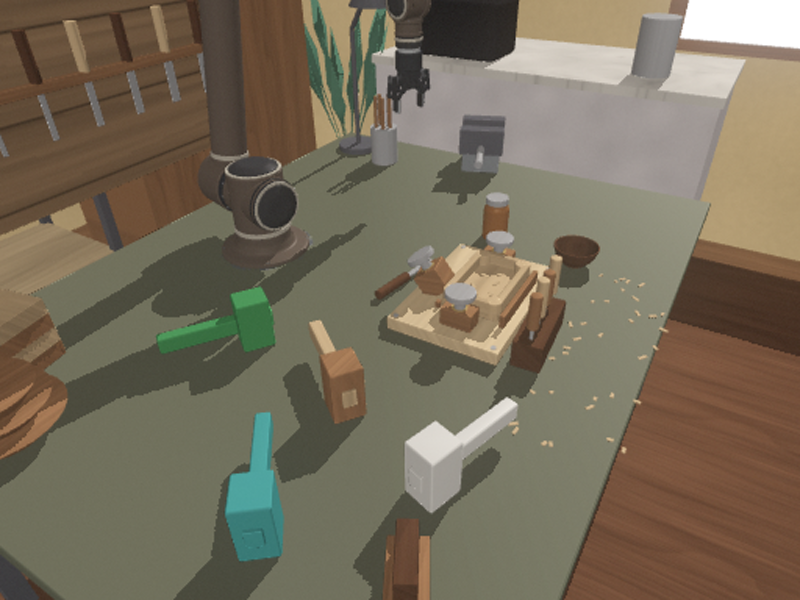

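The top view (800x600) shows the brown and tan mallet with its head at (518,303) and handle end at (468,378). The white (520,190), turquoise (640,290) and green (515,455) ones are decoys by colour. Pin heads are at (243,277) left, (370,264) right and (326,335) front. The blank is at (310,265), jar (150,322), bowl (180,215), rack (345,195) and gouge (315,370).

Run:
```python
from h import *
T=np.load("top.npz");im,P=T["im"],T["P"]
cv2.imwrite("pics/mal.png",cv2.resize(im[170:255,285:365],(640,600),interpolation=cv2.INTER_CUBIC))
hsv=cv2.cvtColor(im,cv2.COLOR_BGR2HSV)
z=P[...,2]
print("bench z",np.nanmedian(z[250:270,150:200]))
# pin heads: grey in region
for n,(u,v) in dict(left=(243,277),right=(370,264),front=(326,335)).items():
    u=int(u*.64);v=int(v*.64)
    m=np.zeros(z.shape,bool);m[v-14:v+15,u-14:u+15]=1
    m&=(hsv[...,1]<45)&(z>.07)
    nl,lab,st,c=cv2.connectedComponentsWithStats(m.astype(np.uint8));i=1+np.argmax(st[1:,4]);m=lab==i
    q=P[m];(cu,cv_),r=cv2.minEnclosingCircle(np.argwhere(m)[:,::-1].astype(np.float32))
    A=q-np.median(q,0);w=np.linalg.svd(A[np.linalg.norm(A,axis=1)<.03])[2][2]
    print(n,m.sum(),"med",np.median(q,0).round(4),"mid",((q.max(0)+q.min(0))/2).round(4),"ext",(q.max(0)-q.min(0)).round(3),"normal",(w*np.sign(w[2])).round(3))
# mallet
reg=np.zeros(z.shape,bool);reg[175:250,290:352]=1
for n,lo,hi in(("head",.095,.13),("handle",.06,.085)):
    m=reg&(z>lo)&(z<hi)
    nl,lab,st,c=cv2.connectedComponentsWithStats(m.astype(np.uint8));m=lab==1+np.argmax(st[1:,4])
    q=P[m];b=cv2.minAreaRect((q[:,:2]*1000).astype(np.float32));print(n,m.sum(),np.median(q[:,2]).round(4),b)
# cradle board, blank
reg=np.zeros(z.shape,bool);reg[135:225,138:262]=1
for n,lo,hi in(("board",.022,.038),("blankrim",.066,.09)):
    m=reg&(z>lo)&(z<hi)
    nl,lab,st,c=cv2.connectedComponentsWithStats(m.astype(np.uint8));m=lab==1+np.argmax(st[1:,4])
    q=P[m];b=cv2.minAreaRect((q[:,:2]*1000).astype(np.float32));print(n,m.sum(),np.median(q[:,2]).round(4),b, np.percentile(q[:,2],[10,50,90]).round(4))
f=P[int(268*.64)-6:int(268*.64)+7,int(310*.64)-12:int(310*.64)+13].reshape(-1,3);print("floor",np.nanmedian(f,0))
# other items
for n,(u,v) in dict(jar=(150,322),gougeh=(340,372),rack=(345,203),gougeb=(285,365)).items():print(n,P[int(v*.64),int(u*.64)].round(3))
```

```text
bench z -4.9995157154869574e-05
left 329 med [0.5853 0.1611 0.1067] mid [0.5863 0.1623 0.1064] ext [0.063 0.059 0.013] normal [-0.003  0.003  1.   ]
right 340 med [ 0.6066 -0.0867  0.1098] mid [ 0.6078 -0.0856  0.0955] ext [0.06  0.063 0.044] normal [-0.004  0.002  1.   ]
front 327 med [ 0.4672 -0.0023  0.1113] mid [ 0.4687 -0.0012  0.1077] ext [0.056 0.061 0.046] normal [-0.553 -0.127  0.823]
head 443 0.1103 ((528.242919921875, -379.4775390625), (60.196266174316406, 66.84754943847656), 53.698001861572266)
handle 439 0.0723 ((450.12591552734375, -310.5501708984375), (55.41078186035156, 154.6409454345703), 48.414772033691406)
board 4161 0.0304 ((590.0695190429688, 37.13764953613281), (251.04417419433594, 360.3702392578125), 0.8362707495689392) [0.0272 0.0304 0.0337]
blankrim 1208 0.0795 ((613.8189697265625, 60.4456672668457), (130.92578125, 246.22518920898438), 0.8971502780914307) [0.0735 0.0795 0.0831]
floor [0.61124877 0.03986739 0.05688014]
jar [0.499 0.337 0.116]
gougeh [ 0.399 -0.016  0.024]
rack [ 0.746 -0.031  0.061]
gougeb [0.417 0.097 0.015]
```

View pics/mal.png

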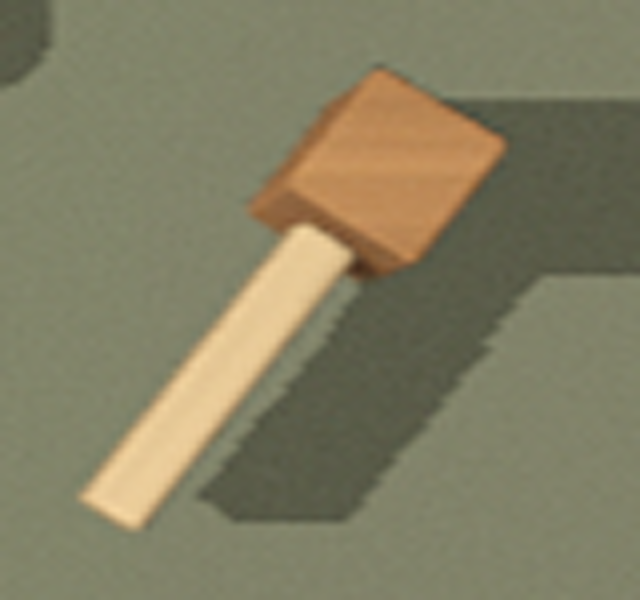

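The crop confirms it: brown head and pale handle, so this is the wooden mallet, standing on its face with the handle toward the robot. First I move over the blank with the fingers shut. Each shift is 20 × (-0.965, -0.535, 0.09).

```bash
python3 -m crank '[[-0.965,-0.535,0.09,0,0,0,0],[-0.965,-0.535,0.09,0,0,0,0],[-0.965,-0.535,0.09,0,0,0,0],[-0.965,-0.535,0.09,0,0,0,0],[-0.965,-0.535,0.09,0,0,0,0],[-0.965,-0.535,0.09,0,0,0,0],[-0.965,-0.535,0.09,0,0,0,0],[-0.965,-0.535,0.09,0,0,0,0],[-0.965,-0.535,0.09,0,0,0,0],[-0.965,-0.535,0.09,0,0,0,0],[-0.965,-0.535,0.09,0,0,0,0],[-0.965,-0.535,0.09,0,0,0,0],[-0.965,-0.535,0.09,0,0,0,0],[-0.965,-0.535,0.09,0,0,0,0],[-0.965,-0.535,0.09,0,0,0,0],[-0.965,-0.535,0.09,0,0,0,0],[-0.965,-0.535,0.09,0,0,0,0],[-0.965,-0.535,0.09,0,0,0,0],[-0.965,-0.535,0.09,0,0,0,0],[-0.965,-0.535,0.09,0,0,0,0]]'
cat >> h.py <<'E'
def T(x,ypos,z,Rm=None):
    "print shift (tool units) to world point, and turn to Rm; shift in axes before and after the turn"
    o=get_obs();p=np.array(o["tcp_pos"]);A=R.from_rotvec(o["ee_rot"]).as_matrix();d=np.array([x,ypos,z])-p
    print("at",p.round(4),"F",np.round(o["force"],1),"t",round(float(o["clock"]),2),"tool axes rows",A.T.round(3).tolist())
    print("shift units before-turn axes",(A.T@d/.03).round(2))
    if Rm is not None: print("turn",R.from_matrix(A.T@Rm).as_rotvec().round(3),"shift in after-turn axes",(Rm.T@d/.03).round(2))
def Rm(xm,zm):
    "tool: z along zm, x along -xm (mallet x)"
    z=np.array(zm,float);z/=np.linalg.norm(z);x=-np.array(xm,float);x-=z*(x@z);x/=np.linalg.norm(x)
    return np.stack([x,np.cross(z,x),z],1)
E
python3 -c "
from h import *
T(.611,.039,.046+.025)"
```

```text
clock: 2.6
tcp_pos: [0.613, 0.0396, 0.2016]
ee_rot: [-0.427, -3.111, 0.0]
force: [0.1, -0.6, 0.6]
finger_gap: -0.0003
grasp_force: 0.0
at [0.613  0.0396 0.2016] F [ 0.1 -0.6  0.6] t 2.6 tool axes rows [[-0.963, 0.27, 0.001], [0.27, 0.963, -0.0], [-0.001, -0.0, -1.0]]
shift units before-turn axes [ 0.06 -0.03  4.35]
```

```bash
python3 -m crank '[[0,0,0.75,0,0,0,0],[0,0,0.75,0,0,0,0],[0,0,0.75,0,0,0,0],[0,0,0.75,0,0,0,0],[0,0,0.6,0,0,0,0],[0,0,0.15,0,0,0,0],[0,0,0.15,0,0,0,0],[0,0,0.15,0,0,0,0],[0,0,0.15,0,0,0,0],[0,0,0.1,0,0,0,0],[0,0,0,0,0,0,0]]'
```

```text
clock: 3.98
tcp_pos: [0.6131, 0.0405, 0.0745]
ee_rot: [0.427, 3.111, 0.001]
force: [-0.3, -0.6, 5.5]
finger_gap: 0.0
grasp_force: 2.5
```

```bash
python3 -m crank '[[0,0,0.1,0,0,0,0],[0,0,0.1,0,0,0,0],[0,0,0,0,0,0,0]]';python3 -m crank '[[0,0,0.1,0,0,0,0],[0,0,0.05,0,0,0,0],[0,0,0,0,0,0,0]]'
```

```text
clock: 4.35
tcp_pos: [0.6131, 0.0405, 0.0709]
ee_rot: [0.427, 3.109, 0.001]
force: [-7.1, -0.2, 20.2]
finger_gap: -0.0
grasp_force: 10.1
clock: 4.72
tcp_pos: [0.6131, 0.0405, 0.0707]
ee_rot: [0.426, 3.106, 0.002]
force: [-18.7, -1.5, 46.7]
finger_gap: 0.0
grasp_force: 23.2
```

```bash
python3 -m crank '[[0,0,-0.7,0,0,0,85],[0,0,-1,0,0,0,85],[0,0,-1,0,0,0,85],[0,0,-1,0,0,0,85],[0,0,-1,0,0,0,85],[0,0,0,0,0,0,85]]'
python3 -c "
from h import *
T(.482,-.346,.18,Rm((.806,-.592,0),(0,0,-1)))"
```

```text
clock: 5.48
tcp_pos: [0.6139, 0.0406, 0.2067]
ee_rot: [0.426, 3.107, 0.002]
force: [0.4, -0.6, -0.8]
finger_gap: 0.0851
grasp_force: 0.0
at [0.6139 0.0406 0.2067] F [ 0.4 -0.6 -0.8] t 5.47 tool axes rows [[-0.963, 0.269, -0.005], [0.269, 0.963, 0.002], [0.005, 0.0, -1.0]]
shift units before-turn axes [  0.77 -13.6    0.86]
turn [0.003 0.005 0.361] shift in after-turn axes [ -4.08 -12.99   0.89]
```

```bash
python3 -m crank '[[0,0,0,0,0,0.12,85],[0,0,0,0,0,0.12,85],[0,0,0,0,0.005,0.12,85],[-0.29,-0.93,0,0,0,0,85],[-0.29,-0.93,0,0,0,0,85],[-0.29,-0.93,0,0,0,0,85],[-0.29,-0.93,0,0,0,0,85],[-0.29,-0.93,0,0,0,0,85],[-0.29,-0.93,0,0,0,0,85],[-0.29,-0.93,0,0,0,0,85],[-0.29,-0.93,0,0,0,0,85],[-0.29,-0.93,0.1,0,0,0,85],[-0.29,-0.93,0.1,0,0,0,85],[-0.29,-0.93,0.1,0,0,0,85],[-0.29,-0.93,0.2,0,0,0,85],[-0.29,-0.93,0.2,0,0,0,85],[-0.29,-0.93,0.2,0,0,0,85],[0,0,0,0,0,0,85]]'
python3 - <<'E'
from h import *
T(.482,-.346,.067,Rm((.806,-.592,0),(0,0,-1)))
im,d,P=cloud("wrist");np.savez("w1",im=im,P=P);cv2.imwrite("pics/w1.png",im)
E
```

```text
clock: 7.72
tcp_pos: [0.4785, -0.3476, 0.1744]
ee_rot: [-0.979, -2.978, -0.003]
force: [0.1, -0.2, 0.2]
finger_gap: 0.085
grasp_force: 0.0
at [ 0.4785 -0.3476  0.1744] F [ 0.1 -0.2  0.2] t 7.72 tool axes rows [[-0.805, 0.594, 0.007], [0.594, 0.805, -0.0], [-0.006, 0.004, -1.0]]
shift units before-turn axes [-0.09  0.11  3.58]
turn [-0.    -0.007 -0.002] shift in after-turn axes [-0.06  0.11  3.58]
```

View pics/w1.png

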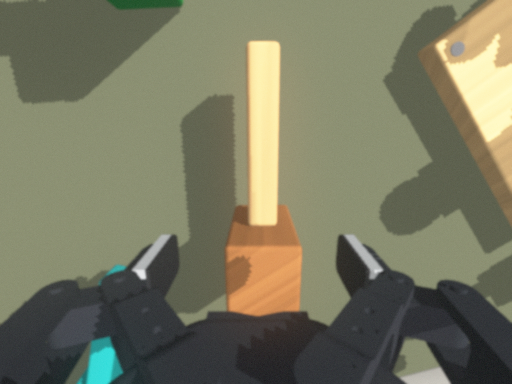

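Wrist view: the handle runs straight up the picture (cols 248–280, rows 42–225), centred between the fingers. The head is at (264,265). I'll fit the handle axis and head from this closer cloud.

Run:
```python
from h import *
W=np.load("w1.npz");P=W["P"];z=P[...,2]
for n,sl,lo,hi in(("handle",np.s_[45:200,235:295],.062,.08),("head",np.s_[245:312,215:310],.1,.12)):
    q=P[sl].reshape(-1,3);q=q[(q[:,2]>lo)&(q[:,2]<hi)];b=cv2.minAreaRect((q[:,:2]*1000).astype(np.float32));print(n,len(q),np.median(q[:,2]).round(4),b)
q=P[45:200,235:295].reshape(-1,3);q=q[(q[:,2]>.062)&(q[:,2]<.08)];c=q.mean(0);v=np.linalg.svd((q-c)[:,:2])[2][0] if len(q)<8000 else None;print("axis",c.round(4),np.degrees(np.arctan2(v[1],v[0])))
```

```text
handle 4912 0.0711 ((429.45086669921875, -306.5448913574219), (26.090145111083984, 121.74597930908203), 53.75901794433594)
head 5026 0.1091 ((522.7041015625, -375.00823974609375), (60.19883728027344, 60.17138671875), 52.935577392578125)
axis [ 0.4258 -0.304   0.0709] -36.2175267420703
```

```bash
python3 -m crank '[[-0.06,0.12,0.3,0,-0.007,0,85],[0,0,0.7,0,0,0,85],[0,0,0.7,0,0,0,85],[0,0,0.7,0,0,0,85],[0,0,0.7,0,0,0,85],[0,0,0.48,0,0,0,85],[0,0,0,0,0,0,85],[0,0,0,0,0,0,0],[0,0,0,0,0,0,0],[0,0,0,0,0,0,0],[0,0,0,0,0,0,0],[0,0,0,0,0,0,0],[0,0,0,0,0,0,0]]'
python3 -c "
from h import *
T(.482,-.346,.067,Rm((.8066,-.5911,0),(0,0,-1)))"
```

```text
clock: 9.4
tcp_pos: [0.4835, -0.3451, 0.0696]
ee_rot: [0.977, 2.983, -0.002]
force: [-1.7, -1.5, 5.8]
finger_gap: 0.025
grasp_force: 59.3
at [ 0.4835 -0.3451  0.0696] F [-1.7 -1.5  5.8] t 9.4 tool axes rows [[-0.806, 0.592, -0.003], [0.592, 0.806, -0.001], [0.002, -0.002, -1.0]]
shift units before-turn axes [ 0.02 -0.05  0.09]
turn [-0.001  0.003 -0.001] shift in after-turn axes [ 0.02 -0.05  0.09]
```

```bash
python3 -m crank '[[0,0,-0.5,0,0,0,0],[0,0,-0.8,0,0,0,0],[0,0,-1,0,0,0,0],[0,0,-1,0,0,0,0],[0,0,-1,0,0,0,0],[0,0,-1,0,0,0,0],[0,0,0,0,0,0,0]]'
python3 - <<'E'
from h import *
for cam,cs in(("top",dict(left=(243,277),right=(370,264),front=(326,335))),("scene",dict(left=(500,238),right=(460,292),front=(421,257)))):
  Z=np.load(cam+".npz");im,P=Z["im"],Z["P"];hsv=cv2.cvtColor(im,cv2.COLOR_BGR2HSV)
  for n,(u,v) in cs.items():
    u=int(u*.64);v=int(v*.64);m=np.zeros(im.shape[:2],bool);m[v-14:v+15,u-14:u+15]=1
    m&=(hsv[...,1]<60)&(P[...,2]>.075)
    m=cv2.erode(m.astype(np.uint8),np.ones((2,2)))>0
    q=P[m];w=None;k=np.ones(len(q),bool)
    ref=np.array([-.56,-.1,.82]) if n=="front" else np.array([0,0,1.])
    c0=np.median(q,0);k=abs((q-c0)@ref)<.008
    for _ in range(6):
        c=q[k].mean(0);w=np.linalg.svd(q[k]-c,full_matrices=False)[2][2];w*=np.sign(w[2]);k=(abs((q-c)@w)<.004)
    # disc centre: in-plane circle
    a=np.cross(w,[0,1,0]);a/=np.linalg.norm(a);b=np.cross(w,a);D=(q[k]-c)
    (x,y),r=cv2.minEnclosingCircle(np.stack([D@a,D@b],1).astype(np.float32)*1000)
    print(cam,n,k.sum(),"mean",c.round(4),"circ",(c+a*x/1e3+b*y/1e3).round(4),"r",round(r,1),"n",w.round(3))
  
T(.5,-.3,.2)
im,d,P=cloud("wrist");np.savez("w2",im=im,P=P)
im,d,P=cloud("scene");q=P[60:300,100:300].reshape(-1,3);np.savez("s2",im=im,P=P);cv2.imwrite("pics/s2.png",im[100:350,100:460])
E
```

```text
clock: 10.28
tcp_pos: [0.4839, -0.345, 0.2302]
ee_rot: [0.976, 2.98, -0.003]
force: [0.3, 0.9, -4.2]
finger_gap: 0.0252
grasp_force: 59.6
top left 267 mean [0.5833 0.16   0.1067] circ [0.584  0.1605 0.1067] r 29.6 n [-0.016 -0.003  1.   ]
top right 279 mean [ 0.6062 -0.0878  0.1099] circ [ 0.6061 -0.0878  0.1099] r 29.9 n [-0.009 -0.007  1.   ]
top front 267 mean [ 0.4662 -0.0037  0.1105] circ [ 0.4655 -0.0019  0.1103] r 31.7 n [-0.567 -0.131  0.813]
scene left 108 mean [0.5906 0.155  0.1059] circ [0.5915 0.1559 0.1059] r 29.9 n [-0.005 -0.036  0.999]
scene right 181 mean [ 0.6122 -0.092   0.1085] circ [ 0.6102 -0.0897  0.1086] r 30.8 n [ 0.029 -0.023  0.999]
scene front 76 mean [ 0.4761 -0.0138  0.1137] circ [ 0.4726 -0.0094  0.1129] r 27.8 n [-0.486 -0.221  0.846]
at [ 0.4839 -0.345   0.2302] F [ 0.3  0.9 -4.2] t 10.28 tool axes rows [[-0.806, 0.591, -0.006], [0.591, 0.806, -0.0], [0.005, -0.003, -1.0]]
shift units before-turn axes [0.46 1.53 1.  ]
```

View pics/s2.png

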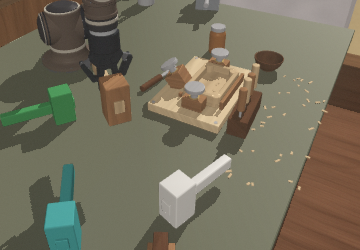

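Scene view: the mallet hangs upright in the gripper, with its head at crop (115,98) and everything else in place. Next I check its tilt in the grip and work out the pose for the front blow.

```bash
cat >> h.py <<'E'
FACE=np.array([-.0552,-.0009,.0696])  # mallet lower face centre in tool frame
def strike(c,n,xm,h):
    "face centre at c+h*n, mallet x along xm"
    n=np.array(n,float);n/=np.linalg.norm(n);M=Rm(xm,-n);t=np.array(c)+h*n-M@FACE;print("tcp",t.round(4));T(*t,M)
def face():
    o=get_obs();A=R.from_rotvec(o["ee_rot"]).as_matrix();print("face",(np.array(o["tcp_pos"])+A@FACE).round(4),"z",A[:,2].round(3),"F",np.round(o["force"],1))
E
python3 - <<'E'
from h import *
W=np.load("w2.npz");P=W["P"];o=get_obs();A=R.from_rotvec(o["ee_rot"]).as_matrix()
q=(P-np.array(o["tcp_pos"]))@A
im=W["im"];hsv=cv2.cvtColor(im,cv2.COLOR_BGR2HSV)
m=np.zeros(im.shape[:2],bool);m[5:330,230:300]=1
k=m&(abs(q[...,2])<.03)&(q[...,0]>.03)&(abs(q[...,1])<.015);h=q[k]
print("handle n",k.sum(),"x range",h[:,0].min(),h[:,0].max(),"ymid",(h[:,1].max()+h[:,1].min())/2,"z slope",np.polyfit(h[:,0],h[:,2],1),"y slope",np.polyfit(h[:,0],h[:,1],1))
k=m&(q[...,0]<-.02)&(q[...,2]<.0)&(q[...,2]>-.08);h=q[k]
if len(h)>20:print("headtop",len(h),np.median(h,0),np.polyfit(h[:,0],h[:,2],1))
c=(.468,-.003,.111);n=(-.559,-.129,.819)
strike(c,n,(.974,.227,0),.08)
E
```

```text
handle n 11877 x range 0.030001464832515583 0.11071469041294212 ymid 9.230966170824598e-06 z slope [-0.00094774 -0.00453007] y slope [ 0.01604312 -0.00083576]
headtop 978 [-0.02101666  0.00045067 -0.00766146] [-1.09850502 -0.03067832]
tcp [ 0.3401 -0.0317  0.2019]
at [ 0.4829 -0.3443  0.2269] F [-0.   0.2 -4.9] t 10.38 tool axes rows [[-0.806, 0.591, -0.001], [0.591, 0.806, -0.0], [0.001, -0.001, -1.0]]
shift units before-turn axes [10.    5.59  0.83]
turn [-0.262 -0.572 -0.834] shift in after-turn axes [ 2.33 11.23 -0.63]
```

```bash
python3 -m crank '[[0,0,0,-0.044,-0.095,-0.139,0],[0,0,0,-0.044,-0.095,-0.139,0],[0,0,0,-0.044,-0.095,-0.139,0],[0,0,0,-0.044,-0.095,-0.139,0],[0,0,0,-0.044,-0.095,-0.139,0],[0,0,0,-0.044,-0.095,-0.139,0],[0.19,0.94,-0.05,0,0,0,0],[0.19,0.94,-0.05,0,0,0,0],[0.19,0.94,-0.05,0,0,0,0],[0.19,0.94,-0.05,0,0,0,0],[0.19,0.94,-0.05,0,0,0,0],[0.19,0.94,-0.05,0,0,0,0],[0.19,0.94,-0.05,0,0,0,0],[0.19,0.94,-0.05,0,0,0,0],[0.19,0.94,-0.05,0,0,0,0],[0.19,0.94,-0.05,0,0,0,0],[0.19,0.94,-0.05,0,0,0,0],[0,0,0,0,0,0,0]]'
sed -i 's/.0696\])/.0685])/' h.py
python3 - <<'E'
from h import *
strike((.468,-.003,.111),(-.559,-.129,.819),(.974,.227,0),.0);face();print(get_obs()["joints"].round(2))
E
```

```text
clock: 12.62
tcp_pos: [0.3513, -0.0545, 0.2027]
ee_rot: [-0.293, 2.52, 0.094]
force: [-1.1, -0.7, -4.0]
finger_gap: 0.0252
grasp_force: 60.2
tcp [ 0.3855 -0.0213  0.1354]
at [ 0.3513 -0.0545  0.2027] F [-1.1 -0.7 -4. ] t 12.62 tool axes rows [[-0.799, -0.188, -0.571], [-0.23, 0.973, 0.002], [0.555, 0.132, -0.821]]
shift units before-turn axes [0.16 0.81 2.62]
turn [ 0.004 -0.004  0.   ] shift in after-turn axes [0.17 0.82 2.62]
face [ 0.4337 -0.0359  0.1779] z [ 0.555  0.132 -0.821] F [-1.1 -0.7 -4. ]
[-0.42 -0.62 -0.84  0.85  0.36 -0.56]
```

```bash
python3 -m crank '[[0.17,0.82,0,0.004,-0.004,0,0],[0,0,0,0,0,0,0],[0,0,0,0,0,0,0]]'
python3 - <<'E'
from h import *
strike((.468,-.003,.111),(-.559,-.129,.819),(.974,.227,0),.0);face()
im,d,P=cloud("scene");np.savez("s3",im=im,P=P);cv2.imwrite("pics/s3.png",cv2.resize(im[110:230,200:360],(800,600),interpolation=cv2.INTER_CUBIC))
E
```

```text
clock: 13.0
tcp_pos: [0.3437, -0.0337, 0.2019]
ee_rot: [-0.288, 2.514, 0.087]
force: [1.0, 0.0, -3.8]
finger_gap: 0.0248
grasp_force: 60.7
tcp [ 0.3855 -0.0213  0.1354]
at [ 0.3437 -0.0337  0.2019] F [ 1.   0.  -3.8] t 13.0 tool axes rows [[-0.796, -0.186, -0.576], [-0.225, 0.974, -0.003], [0.562, 0.127, -0.818]]
shift units before-turn axes [0.09 0.1  2.64]
turn [-0.003  0.002 -0.001] shift in after-turn axes [0.08 0.09 2.64]
face [ 0.4264 -0.0156  0.1776] z [ 0.562  0.127 -0.818] F [ 1.   0.  -3.8]
```

View pics/s3.png

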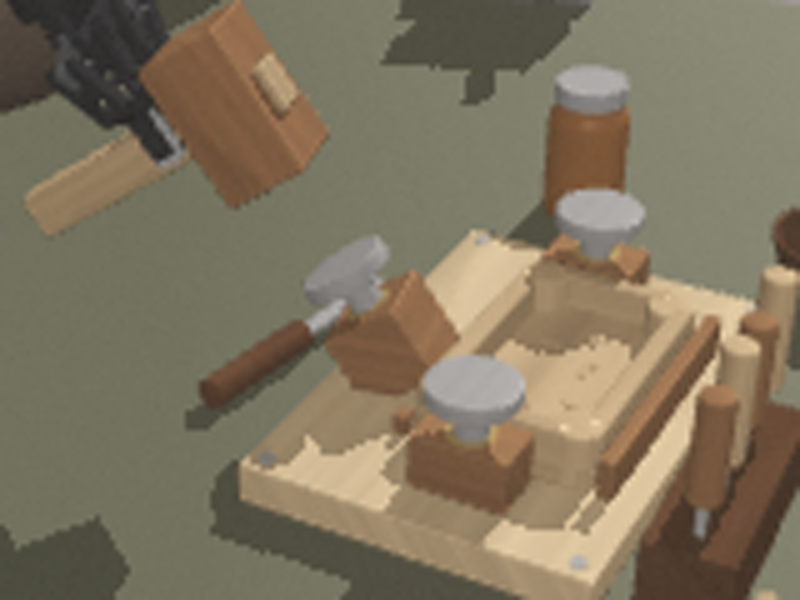

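The scene crop shows the mallet face (280,175) parallel to the tilted front pin head (348,272) and in line with it along the pin's axis. The blank is seated. First blow, partial.

```bash
python3 -m crank '[[0.08,0.09,-0.3,0,0,0,0],[0,0,0.5,0,0,0,0],[0,0,1,0,0,0,0],[0,0,1,0,0,0,0],[0,0,0.9,0,0,0,0]]'
python3 -c "
from h import *
strike((.468,-.003,.111),(-.559,-.129,.819),(.974,.227,0),.0);face()"
```

```text
clock: 13.68
tcp_pos: [0.3938, -0.0198, 0.125]
ee_rot: [-0.286, 2.513, 0.086]
force: [-7.8, -2.9, 2.9]
finger_gap: 0.0252
grasp_force: 62.1
tcp [ 0.3855 -0.0213  0.1354]
at [ 0.3938 -0.0198  0.125 ] F [-7.8 -2.9  2.9] t 13.68 tool axes rows [[-0.796, -0.185, -0.576], [-0.224, 0.975, -0.004], [0.562, 0.126, -0.817]]
shift units before-turn axes [ 0.03  0.01 -0.45]
turn [-0.004  0.003 -0.001] shift in after-turn axes [ 0.03  0.01 -0.45]
face [ 0.4765 -0.0018  0.1008] z [ 0.562  0.126 -0.817] F [-7.8 -2.9  2.9]
```

```bash
python3 -m crank '[[0,0,-1,0,0,0,0],[0,0,-1,0,0,0,0],[0,0,0,0,0,0,0],[0,0,1,0,0,0,0],[0,0,1,0,0,0,0],[0,0,0.45,0,0,0,0]]'
python3 -c "
from h import *
face()"
```

```text
clock: 14.42
tcp_pos: [0.3999, -0.0184, 0.1132]
ee_rot: [-0.285, 2.517, 0.084]
force: [-72.5, -13.1, 59.4]
finger_gap: 0.0254
grasp_force: 85.5
face [ 0.4825 -0.0006  0.0887] z [ 0.56   0.124 -0.819] F [-72.5 -13.1  59.4]
```

```bash
python3 -m crank '[[0,0,-0.7,0,0,0,0],[0,0,-1,0,0,0,0],[0,0,-1,0,0,0,0],[0,0,-1,0,0,0,0],[0,0,-1,0,0,0,0],[0,0,0,0,0,0,0]]'
python3 - <<'E'
from h import *
im,d,P=cloud("top")
print("front around");q=P[195:235,190:230].reshape(-1,3)
hsv=cv2.cvtColor(im,cv2.COLOR_BGR2HSV);m=np.zeros(im.shape[:2],bool);m[195:230,190:228]=1
m&=(hsv[...,1]<45)&(P[...,2]>.06)&(P[...,2]<.13);print(m.sum(),np.median(P[m],0).round(4))
cv2.imwrite("pics/t2.png",cv2.resize(im[120:260,130:270],(560,560),interpolation=cv2.INTER_CUBIC))
W,d,P=cloud("wrist");np.savez("w3",im=W,P=P)
strike((.587,.160,.1067),(0,0,1),(.974,.227,0),.075);face()
E
```

```text
clock: 15.18
tcp_pos: [0.3224, -0.0365, 0.231]
ee_rot: [-0.285, 2.51, 0.084]
force: [-0.0, -0.7, -3.7]
finger_gap: 0.0249
grasp_force: 74.1
front around
319 [0.4805 0.0013 0.0933]
tcp [0.533  0.1483 0.2502]
at [ 0.322  -0.0358  0.2284] F [ 0.5  0.1 -3.7] t 15.28 tool axes rows [[-0.796, -0.185, -0.576], [-0.224, 0.975, -0.003], [0.562, 0.127, -0.817]]
shift units before-turn axes [-7.15  4.4   4.14]
turn [-0.004  0.614 -0.002] shift in after-turn axes [-8.24  4.38 -0.73]
face [ 0.4047 -0.0178  0.2043] z [ 0.562  0.127 -0.817] F [ 0.5  0.1 -3.7]
```

View pics/t2.png

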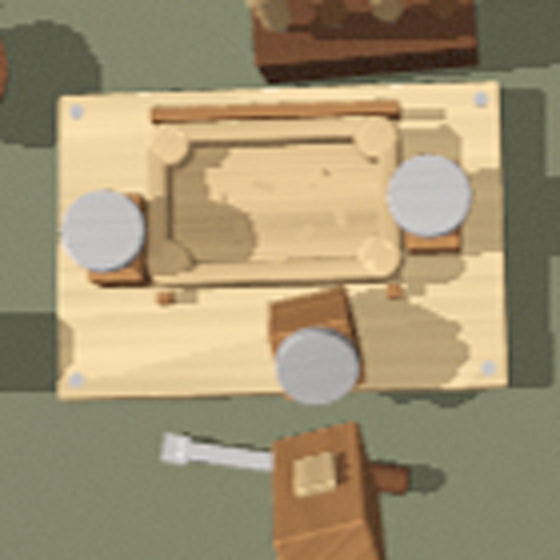

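Top crop: the front pin head (317,366) now sits close to its block. Left head is at (103,230), right head at (430,195), and the mallet is clear at (320,500). Next I verify the travel along the axis and the mallet's angle in the grip.

Run:
```python
from h import *
n=np.array([-.559,-.129,.819]);n/=np.linalg.norm(n)
def med(im,P,v0,v1,u0,u1):
    hsv=cv2.cvtColor(im,cv2.COLOR_BGR2HSV);m=np.zeros(im.shape[:2],bool);m[v0:v1,u0:u1]=1
    m&=(hsv[...,1]<45)&(P[...,2]>.06)&(P[...,2]<.135);m=cv2.erode(m.astype(np.uint8),np.ones((3,3)))>0
    s=P[m]@n;h=np.median(s);k=abs(s-h)<.005;c=P[m][k].mean(0);w=np.linalg.svd(P[m][k]-c,full_matrices=False)[2][2];return m.sum(),h,c.round(4),(w*np.sign(w[2])).round(3)
Z=np.load("top.npz");print(med(Z["im"],Z["P"],198,232,190,228))
im,d,P=cloud("top");print(med(im,P,198,225,190,228))
o=get_obs();A=R.from_rotvec(o["ee_rot"]).as_matrix();W=np.load("w3.npz");q=(W["P"]-np.array(o["tcp_pos"]))@A
m=np.zeros(im.shape[:2],bool);m[5:330,230:300]=1
h=q[m&(abs(q[...,2])<.03)&(q[...,0]>.03)&(abs(q[...,1])<.015)]
print("z slope",np.polyfit(h[:,0],h[:,2],1),"y",np.polyfit(h[:,0],h[:,1],1),len(h))
```

```text
(np.int64(225), np.float64(-0.16962400454791823), array([ 0.467 , -0.0029,  0.1113]), array([-0.572, -0.125,  0.811]))
(np.int64(220), np.float64(-0.19160708858693837), array([0.4793, 0.001 , 0.0932]), array([-0.57 , -0.125,  0.812]))
z slope [ 0.05217059 -0.00897652] y [1.12774613e-02 8.20646825e-05] 11965
```

```bash
cat >> h.py <<'E'
def grip():
    "handle top line in tool frame"
    o=get_obs();A=R.from_rotvec(o["ee_rot"]).as_matrix();im,d,P=cloud("wrist");q=(P-np.array(o["tcp_pos"]))@A
    m=np.zeros(im.shape[:2],bool);m[5:330,225:305]=1
    h=q[m&(abs(q[...,2])<.035)&(q[...,0]>.03)&(abs(q[...,1])<.011)]
    print("grip z(x)",np.polyfit(h[:,0],h[:,2],1).round(4),"y",np.polyfit(h[:,0],h[:,1],1).round(4),"xmax",h[:,0].max().round(4),len(h));return im,q
E
python3 - <<'E'
from h import *
im,q=grip();cv2.imwrite("pics/w4.png",im)
im,q=grip()
E
```

```text
grip z(x) [ 0.0508 -0.0081] y [-0.0003  0.0001] xmax 0.1113 11021
grip z(x) [ 0.0503 -0.008 ] y [-0.0004  0.0001] xmax 0.1114 11023
```

View pics/w4.png

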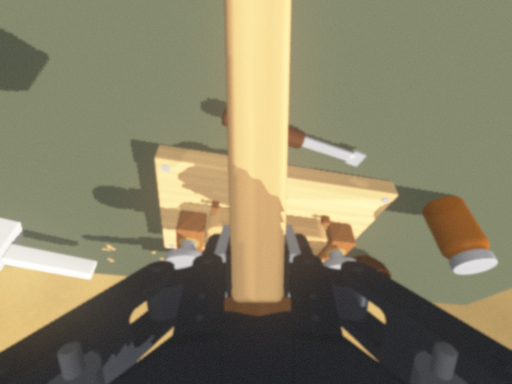

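Wrist view: the handle is still gripped centrally (cols 228–290), but the blow tilted it about 0.05 rad. I correct the mallet model for that and strike the front pin again, square.

```bash
cat >> h.py <<'E'
def setgrip(slope,icpt,y=-.0009,s=-.0552):
    global FACE,Q
    Q=R.from_euler("y",-np.arctan(slope)).as_matrix();FACE=np.array([s,y,icpt+slope*s])+.072*Q[:,2]
setgrip(.0505,-.0085)
def strike(c,n,xm,h):
    n=np.array(n,float);n/=np.linalg.norm(n);M=Rm(xm,-n)@Q.T;t=np.array(c)+h*n-M@FACE;print("tcp",t.round(4),FACE.round(4));T(*t,M)
def face():
    o=get_obs();A=R.from_rotvec(o["ee_rot"]).as_matrix();print("face",(np.array(o["tcp_pos"])+A@FACE).round(4),"down",(A@Q[:,2]).round(3),"F",np.round(o["force"],1))
E
python3 - <<'E'
from h import *
strike((.480,.001,.0932),(-.559,-.129,.819),(.974,.227,0),0);face()
im,d,P=cloud("top");z=P[...,2]
m=np.zeros(z.shape,bool);m[140:195,165:232]=1
zz=z[m];zz=zz[(zz>.06)&(zz<.078)];print("rim z",np.median(zz).round(4),np.percentile(zz,[20,80]).round(4),len(zz))
E
```

```text
tcp [ 0.3999 -0.0167  0.1133] [-0.0588 -0.0009  0.0606]
at [ 0.3216 -0.0352  0.2277] F [-0.2  0.6 -4.4] t 15.43 tool axes rows [[-0.797, -0.186, -0.575], [-0.225, 0.974, -0.002], [0.56, 0.128, -0.818]]
shift units before-turn axes [0.   0.02 4.66]
turn [-0.001  0.052 -0.001] shift in after-turn axes [-0.24  0.01  4.66]
face [ 0.4027 -0.0174  0.2119] down [ 0.6    0.137 -0.788] F [-0.2  0.6 -4.4]
rim z 0.0695 [0.0662 0.072 ] 1261
```

```bash
python3 -m crank '[[-0.24,0,0,0,0.052,0,0],[0,0,0,0,0,0,0],[0,0,1,0,0,0,0],[0,0,1,0,0,0,0],[0,0,1,0,0,0,0],[0,0,1,0,0,0,0],[0,0,0.72,0,0,0,0]]'
python3 -c "
from h import *
face()"
python3 -m crank '[[0,0,0,0,0,0,0]]'
python3 -c "
from h import *
face()"
```

```text
clock: 16.35
tcp_pos: [0.3998, -0.0172, 0.1118]
ee_rot: [-0.294, 2.567, 0.081]
force: [-100.9, -16.9, 77.1]
finger_gap: 0.0249
grasp_force: 95.2
face [4.799e-01 4.000e-04 9.170e-02] down [ 0.559  0.127 -0.819] F [-100.9  -16.9   77.1]
clock: 16.48
tcp_pos: [0.4001, -0.0171, 0.1119]
ee_rot: [-0.294, 2.567, 0.082]
force: [-0.1, 0.6, -3.0]
finger_gap: 0.0251
grasp_force: 83.7
face [0.4802 0.0005 0.0919] down [ 0.559  0.128 -0.819] F [-0.1  0.6 -3. ]
```

The pin is at its hard stop: the reading was about 128 N in the impact and zero afterwards, so I must finish the next pins slower. Backing off to recheck the grip.

```bash
python3 -m crank '[[0,0,-0.7,0,0,0,0],[0,0,-1,0,0,0,0],[0,0,-1,0,0,0,0],[0,0,-1,0,0,0,0],[0,0,-1,0,0,0,0],[0,0,0,0,0,0,0],[0,0,0,0,0,0,0]]'
python3 - <<'E'
from h import *
grip()
n=np.array([-.559,-.129,.819]);n/=np.linalg.norm(n)
im,d,P=cloud("top");hsv=cv2.cvtColor(im,cv2.COLOR_BGR2HSV);m=np.zeros(im.shape[:2],bool);m[198:225,190:228]=1
m&=(hsv[...,1]<45)&(P[...,2]>.06)&(P[...,2]<.135);m=cv2.erode(m.astype(np.uint8),np.ones((3,3)))>0
s=P[m]@n;k=abs(s-np.median(s))<.005;print("front",np.median(s),P[m][k].mean(0).round(4))
strike((.587,.160,.1067),(0,0,1),(.974,.227,0),.075);face();T(*get_obs()["tcp_pos"])
E
```

```text
clock: 17.35
tcp_pos: [0.3277, -0.034, 0.2317]
ee_rot: [-0.293, 2.565, 0.081]
force: [-0.1, 0.6, -4.5]
finger_gap: 0.025
grasp_force: 83.9
grip z(x) [ 0.0627 -0.0113] y [-0.0002  0.0001] xmax 0.1108 11374
front -0.19175455555697754 [0.4812 0.0006 0.0946]
tcp [0.5326 0.1482 0.2452] [-0.0588 -0.0009  0.0606]
at [ 0.3275 -0.0338  0.2313] F [-1.1 -0.2 -4.3] t 17.45 tool axes rows [[-0.825, -0.192, -0.532], [-0.225, 0.974, -0.002], [0.518, 0.118, -0.847]]
shift units before-turn axes [-7.05  4.37  3.87]
turn [-0.002  0.611 -0.001] shift in after-turn axes [-8.    4.36 -0.87]
face [ 0.4077 -0.0162  0.2112] down [ 0.559  0.128 -0.819] F [-1.1 -0.2 -4.3]
at [ 0.3275 -0.0338  0.2313] F [-1.1 -0.2 -4.3] t 17.45 tool axes rows [[-0.825, -0.192, -0.532], [-0.225, 0.974, -0.002], [0.518, 0.118, -0.847]]
shift units before-turn axes [0. 0. 0.]
```

```bash
sed -i 's/^setgrip(.*/setgrip(.0627,-.010)/' h.py; python3 -m crank '[[0,0,0,0,0.156,0,0],[0,0,0,0,0.156,0,0],[0,0,0,0,0.156,0,0],[0,0,0,0,0.156,0,0],[-0.88,0.48,-0.1,0,0,0,0],[-0.88,0.48,-0.1,0,0,0,0],[-0.88,0.48,-0.1,0,0,0,0],[-0.88,0.48,-0.1,0,0,0,0],[-0.88,0.48,-0.1,0,0,0,0],[-0.88,0.48,-0.1,0,0,0,0],[-0.88,0.48,-0.1,0,0,0,0],[-0.88,0.48,-0.1,0,0,0,0],[-0.88,0.48,-0.1,0,0,0,0],[0,0,0,0,0,0,0],[0,0,0,0,0,0,0]]'
python3 -c "
from h import *
grip();strike((.587,.160,.1067),(0,0,1),(.974,.227,0),0);face()"
```

```text
clock: 19.32
tcp_pos: [0.5311, 0.1462, 0.2436]
ee_rot: [0.349, -3.059, 0.016]
force: [-1.0, -0.7, -3.9]
finger_gap: 0.0251
grasp_force: 83.6
grip z(x) [ 0.0625 -0.0102] y [0.0002 0.0001] xmax 0.1105 11326
tcp [0.5323 0.1482 0.1687] [-0.0597 -0.0009  0.0584]
at [0.5309 0.1459 0.2441] F [-0.2  0.1 -3.7] t 19.38 tool axes rows [[-0.972, -0.225, 0.063], [-0.225, 0.974, -0.003], [-0.061, -0.017, -0.998]]
shift units before-turn axes [-0.22  0.07  2.5 ]
turn [-0.003 -0.    -0.002] shift in after-turn axes [-0.22  0.06  2.5 ]
face [0.5856 0.1575 0.182 ] down [ 0.    -0.003 -1.   ] F [-0.2  0.1 -3.7]
```

```bash
python3 -m crank '[[-0.06,0.07,0,0,0,0,0],[-0.06,0,1,0,0,0,0],[-0.06,0,1,0,0,0,0],[-0.06,0,1,0,0,0,0]]'
python3 -c "
from h import *
face()"
python3 -m crank '[[0,0,0,0,0,0,0]]'
python3 -c "
from h import *
face()"
```

```text
clock: 19.88
tcp_pos: [0.5325, 0.1479, 0.1548]
ee_rot: [0.348, -3.063, 0.015]
force: [-1.5, -0.9, 7.0]
finger_gap: 0.0253
grasp_force: 84.9
face [0.5875 0.1595 0.0929] down [ 0.004 -0.002 -1.   ] F [-1.5 -0.9  7. ]
clock: 20.0
tcp_pos: [0.5313, 0.1476, 0.1534]
ee_rot: [0.348, -3.058, 0.016]
force: [-0.4, 0.4, -2.5]
finger_gap: 0.0251
grasp_force: 83.5
face [0.586  0.159  0.0913] down [-0.001 -0.004 -1.   ] F [-0.4  0.4 -2.5]
```

```bash
python3 -m crank '[[0.06,0,-1,0,0,0,0],[0.06,0,-1,0,0,0,0],[0,0,0,0,0,0,0],[-0.06,0,1,0,0,0,0],[-0.06,0,1,0,0,0,0],[0,0,0.14,0,0,0,0],[0,0,0.04,0,0,0,0]]'
python3 -c "
from h import *
face()"
```

```text
clock: 20.88
tcp_pos: [0.5319, 0.1479, 0.1493]
ee_rot: [0.348, -3.06, 0.016]
force: [-0.4, -0.4, -2.6]
finger_gap: 0.0252
grasp_force: 83.7
face [0.5867 0.1594 0.0873] down [ 0.001 -0.003 -1.   ] F [-0.4 -0.4 -2.6]
```

```bash
python3 -m crank '[[0.06,0,-1,0,0,0,0],[0.06,0,-1,0,0,0,0],[0,0,0,0,0,0,0],[-0.06,0,1,0,0,0,0],[-0.06,0,1,0,0,0,0],[0,0,0.07,0,0,0,0],[0,0,0.05,0,0,0,0]]'
python3 -c "
from h import *
face()"
```

```text
clock: 21.75
tcp_pos: [0.5316, 0.1479, 0.1451]
ee_rot: [0.349, -3.06, 0.016]
force: [-1.4, -0.7, -2.0]
finger_gap: 0.0251
grasp_force: 83.7
face [0.5864 0.1594 0.083 ] down [ 0.001 -0.003 -1.   ] F [-1.4 -0.7 -2. ]
```

```bash
python3 -m crank '[[0.06,0,-1,0,0,0,0],[0.06,0,-1,0,0,0,0],[0,0,0,0,0,0,0],[-0.06,0,1,0,0,0,0],[-0.06,0,1,0,0,0,0],[0,0,0.03,0,0,0,0],[0,0,0.03,0,0,0,0]]'
python3 -c "
from h import *
face()"
python3 -m crank '[[0,0,0.05,0,0,0,0]]'
```

```text
clock: 22.62
tcp_pos: [0.5312, 0.1477, 0.1433]
ee_rot: [0.349, -3.06, 0.016]
force: [-3.9, -0.5, 4.9]
finger_gap: 0.0251
grasp_force: 88.0
face [0.586  0.1592 0.0813] down [ 0.001 -0.003 -1.   ] F [-3.9 -0.5  4.9]
clock: 22.75
tcp_pos: [0.5312, 0.1477, 0.1432]
ee_rot: [0.349, -3.061, 0.016]
force: [-8.4, -1.9, 15.8]
finger_gap: 0.0247
grasp_force: 89.2
```

```bash
sed -i 's/^setgrip(.*/setgrip(.0627,-.0127)/' h.py; python3 -m crank '[[0.05,0,-0.8,0,0,0,0],[0.06,0,-1,0,0,0,0],[0.06,0,-1,0,0,0,0],[0.06,0,-0.6,0,0,0,0],[0.13,-0.91,0,0,0,0,0],[0.13,-0.91,0,0,0,0,0],[0.13,-0.91,0,0,0,0,0],[0.13,-0.91,0,0,0,0,0],[0.13,-0.91,0,0,0,0,0],[0.13,-0.91,0,0,0,0,0],[0.13,-0.91,0,0,0,0,0],[0.13,-0.91,0,0,0,0,0],[0.13,-0.91,0,0,0,0,0],[0,0,0,0,0,0,0],[0,0,0,0,0,0,0]]'
python3 - <<'E'
from h import *
im,d,P=cloud("top");hsv=cv2.cvtColor(im,cv2.COLOR_BGR2HSV)
m=np.zeros(im.shape[:2],bool);m[160:195,140:170]=1;m&=(hsv[...,1]<45)&(P[...,2]>.075);m=cv2.erode(m.astype(np.uint8),np.ones((3,3)))>0
print("left",m.sum(),np.median(P[m],0).round(4))
grip();strike((.608,-.087,.109),(0,0,1),(.974,.227,0),0);face()
E
```

```text
clock: 24.62
tcp_pos: [0.5522, -0.0989, 0.2467]
ee_rot: [0.348, -3.06, 0.015]
force: [0.0, -0.0, -3.4]
finger_gap: 0.0248
grasp_force: 87.4
left 233 [0.586  0.1607 0.0843]
grip z(x) [ 0.0686 -0.0117] y [-0.0002  0.0001] xmax 0.1102 11483
tcp [ 0.5532 -0.0989  0.1683] [-0.0597 -0.0009  0.0557]
at [ 0.5522 -0.0985  0.2472] F [ 0.1  0.6 -3.2] t 24.73 tool axes rows [[-0.972, -0.225, 0.062], [-0.226, 0.974, -0.003], [-0.06, -0.017, -0.998]]
shift units before-turn axes [-0.19 -0.01  2.62]
turn [-0.003  0.001 -0.001] shift in after-turn axes [-0.19 -0.02  2.62]
face [ 0.6072 -0.0869  0.1879] down [ 0.001 -0.003 -1.   ] F [ 0.1  0.6 -3.2]
```

Run:
```python
from h import *
im,d,P=cloud("scene");cv2.imwrite("pics/s5.png",cv2.resize(im[135:215,250:350],(800,600),interpolation=cv2.INTER_CUBIC))
```

```text
(no output)
```

View pics/s5.png

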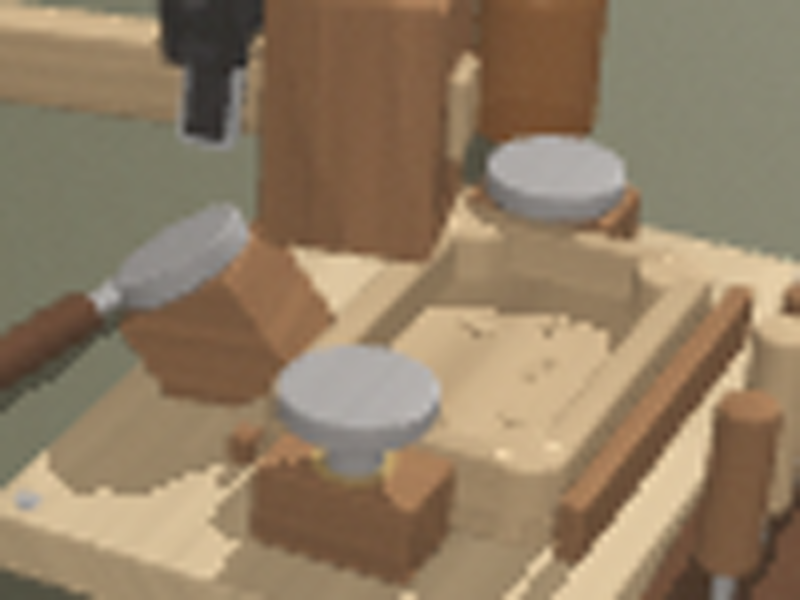

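The crop shows the front head (185,255) flush on its slanted block with no gap, like the left one (557,178). The right pin (358,400) is still raised. Now the right pin.

```bash
python3 -m crank '[[-0.04,-0.02,0.2,0,0,0,0],[-0.06,0,1,0,0,0,0],[-0.06,0,1,0,0,0,0],[-0.06,0,1,0,0,0,0],[0,0,0,0,0,0,0]]'
python3 -c "
from h import *
face()"
```

```text
clock: 25.4
tcp_pos: [0.552, -0.0994, 0.1494]
ee_rot: [0.349, -3.058, 0.014]
force: [0.5, -0.7, -4.0]
finger_gap: 0.0251
grasp_force: 87.8
face [ 0.6068 -0.0877  0.0899] down [-0.002 -0.002 -1.   ] F [ 0.5 -0.7 -4. ]
```

```bash
python3 -m crank '[[0.06,0,-1,0,0,0,0],[0.06,0,-1,0,0,0,0],[0,0,0,0,0,0,0],[-0.06,0,1,0,0,0,0],[-0.06,0,1,0,0,0,0],[0,0,0.12,0,0,0,0],[0,0,0.04,0,0,0,0]]'
python3 -c "
from h import *
face()"
```

```text
clock: 26.28
tcp_pos: [0.5527, -0.0999, 0.1466]
ee_rot: [0.349, -3.06, 0.015]
force: [0.6, 0.5, -4.1]
finger_gap: 0.0249
grasp_force: 87.4
face [ 0.6076 -0.0883  0.0873] down [ 0.001 -0.003 -1.   ] F [ 0.6  0.5 -4.1]
```

```bash
python3 -m crank '[[0.06,0,-1,0,0,0,0],[0.06,0,-1,0,0,0,0],[0,0,0,0,0,0,0],[-0.06,0,1,0,0,0,0],[-0.06,0,1,0,0,0,0],[0,0,0.06,0,0,0,0],[0,0,0.04,0,0,0,0]]'
python3 -c "
from h import *
face()"
python3 -m crank '[[0,0,0.03,0,0,0,0]]'
python3 -m crank '[[0,0,0.03,0,0,0,0]]'
```

```text
clock: 27.15
tcp_pos: [0.5523, -0.1, 0.1429]
ee_rot: [0.349, -3.06, 0.015]
force: [-2.8, 0.4, 1.1]
finger_gap: 0.0252
grasp_force: 87.9
face [ 0.6072 -0.0884  0.0836] down [ 0.001 -0.003 -1.   ] F [-2.8  0.4  1.1]
clock: 27.28
tcp_pos: [0.5523, -0.1, 0.1428]
ee_rot: [0.349, -3.06, 0.016]
force: [-3.0, -0.3, 4.0]
finger_gap: 0.0251
grasp_force: 88.2
clock: 27.4
tcp_pos: [0.5523, -0.1, 0.1428]
ee_rot: [0.349, -3.061, 0.016]
force: [-6.5, 0.9, 8.9]
finger_gap: 0.0249
grasp_force: 88.9
```

```bash
python3 -m crank '[[0.05,0,-0.8,0,0,0,0],[0.06,0,-1,0,0,0,0],[0.06,0,-1,0,0,0,0],[0.42,-0.83,0,0,0,0,0],[0.42,-0.83,0,0,0,0,0],[0.42,-0.83,0,0,0,0,0],[0.42,-0.83,0,0,0,0,0],[0.42,-0.83,0,0,0,0,0],[0.42,-0.83,0,0,0,0,0],[0.42,-0.83,0,0,0,0,0],[0.42,-0.83,0,0,0,0,0],[0.42,-0.83,0,0,0,0,0],[0.42,-0.83,0,0,0,0,0],[0,0,0,0,0,0,0],[0,0,0,0,0,0,0]]'
python3 - <<'E'
from h import *
im,d,P=cloud("top");hsv=cv2.cvtColor(im,cv2.COLOR_BGR2HSV)
for n,s in dict(left=np.s_[160:195,140:170],right=np.s_[150:190,222:252],front=np.s_[198:225,190:228]).items():
    m=np.zeros(im.shape[:2],bool);m[s]=1;m&=(hsv[...,1]<45)&(P[...,2]>.07)&(P[...,2]<.13);m=cv2.erode(m.astype(np.uint8),np.ones((3,3)))>0
    print(n,m.sum(),np.median(P[m],0).round(4))
grip();o=face();strike((.54,-.36,0),(0,0,1),(.974,.227,0),0)
E
```

```text
clock: 29.28
tcp_pos: [0.4862, -0.3705, 0.2341]
ee_rot: [0.348, -3.061, 0.015]
force: [0.1, 0.1, -3.7]
finger_gap: 0.0254
grasp_force: 87.6
left 247 [0.5856 0.1605 0.0841]
right 238 [ 0.607  -0.0882  0.0845]
front 241 [0.4805 0.0013 0.0942]
grip z(x) [ 0.0741 -0.012 ] y [-0.0001  0.0001] xmax 0.1105 11496
face [ 0.5414 -0.3584  0.1751] down [ 0.002 -0.003 -1.   ] F [-0.6  0.2 -3.6]
tcp [ 0.4852 -0.3719  0.0593] [-0.0597 -0.0009  0.0557]
at [ 0.4864 -0.37    0.2344] F [-0.6  0.2 -3.6] t 29.38 tool axes rows [[-0.972, -0.225, 0.061], [-0.226, 0.974, -0.003], [-0.059, -0.017, -0.998]]
shift units before-turn axes [-0.3  -0.03  5.83]
turn [-0.003  0.001 -0.001] shift in after-turn axes [-0.31 -0.05  5.83]
```

Left and right pins read 0.084, which is home. The front reading is biased by the visible rim, but that pin stopped hard and looks flush. Now I set the mallet down, levelling its slight tilt first.

```bash
python3 -m crank '[[-0.06,0,0.9,0,0.011,0,0],[-0.06,0,0.9,0,0,0,0],[-0.06,0,0.9,0,0,0,0],[-0.06,0,0.9,0,0,0,0],[-0.06,0,0.9,0,0,0,0],[-0.03,0,0.5,0,0,0,0],[-0.03,0,0.4,0,0,0,0],[-0.01,0,0.1,0,0,0,0],[0,0,0.1,0,0,0,0],[0,0,0.1,0,0,0,0],[0,0,0,0,0,0,0]]'
python3 -c "
from h import *
face()"
```

```text
clock: 30.75
tcp_pos: [0.4852, -0.3715, 0.0632]
ee_rot: [0.347, -3.05, 0.018]
force: [0.8, -0.3, -3.4]
finger_gap: 0.0255
grasp_force: 87.7
face [ 0.5396 -0.3601  0.0034] down [-0.009 -0.006 -1.   ] F [ 0.8 -0.3 -3.4]
```

```bash
python3 -m crank '[[0,0,0.05,0,0,0,0],[0,0,0.04,0,0,0,0],[0,0,0,0,0,0,0]]'
python3 -m crank '[[0,0,0.04,0,0,0,0],[0,0,0,0,0,0,0]]'
```

```text
clock: 31.12
tcp_pos: [0.485, -0.3715, 0.0603]
ee_rot: [0.347, -3.05, 0.017]
force: [-0.5, 0.3, -3.2]
finger_gap: 0.0251
grasp_force: 87.7
clock: 31.38
tcp_pos: [0.485, -0.3716, 0.0592]
ee_rot: [0.347, -3.05, 0.018]
force: [-0.5, -0.3, -3.3]
finger_gap: 0.0252
grasp_force: 88.0
```

```bash
for i in 1 2 3; do python3 -m crank '[[0,0,0.04,0,0,0,0],[0,0,0,0,0,0,0]]' | grep -E "tcp|^force"; done
```

```text
tcp_pos: [0.485, -0.3716, 0.0592]
force: [-2.2, 2.1, 5.4]
tcp_pos: [0.4849, -0.3716, 0.0591]
force: [-5.1, 3.7, 13.4]
tcp_pos: [0.4849, -0.3716, 0.0591]
force: [-6.5, 4.8, 19.5]
```

```bash
python3 -m crank '[[0,0,-0.08,0,0,0,0],[0,0,0,0,0,0,45],[0,0,0,0,0,0,85],[0,0,0,0,0,0,85],[0,0,0,0,0,0,85],[0,0,0,0,0,0,85],[0.06,0,-0.6,0,0,0,85],[0.07,0,-1,0,0,0,85],[0.07,0,-1,0,0,0,85],[0.07,0,-1,0,0,0,85],[0.07,0,-1,0,0,0,85],[0.07,0,-1,0,0,0,85],[0,0,0,0,0,0,85],[0,0,0,0,0,0,85]]'
python3 - <<'E'
from h import *
im,d,P=cloud("wrist");im2,d,P2=cloud("scene")
z=P2[...,2];q=P2[(abs(P2[...,0]-.54)<.06)&(abs(P2[...,1]+.36)<.06)&(z>.1)&(z<.13)];print("head top",len(q),np.median(q,0).round(4),np.percentile(q[:,2],[10,90]).round(4))
n=P2[170:260,180:300]
A=im2[90:300,90:400];cv2.imwrite("pics/end.png",cv2.resize(A,(800,542),interpolation=cv2.INTER_CUBIC))
E
```

```text
clock: 33.88
tcp_pos: [0.4846, -0.371, 0.2266]
ee_rot: [0.347, -3.05, 0.018]
force: [-0.2, 0.4, 0.5]
finger_gap: 0.0846
grasp_force: 0.0
head top 421 [ 0.5427 -0.3663  0.1093] [0.1047 0.1111]
```

View pics/end.png

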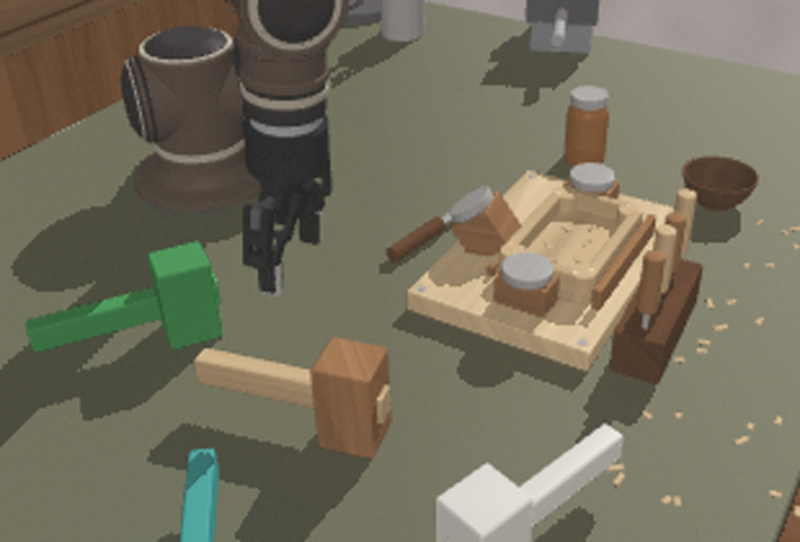

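The last view shows the mallet standing upright (350,395), all three heads on their blocks, the bystanders in place and the gripper clear.

```bash
python3 -c "
from station import job
print(job.hand_in())"
```

```text
the job is handed in; nothing more can be done
None
```

I handed the job in at about 34 s with the blank seated, all three pins driven home in order and the mallet standing released on its original face, but the second front-pin blow read about 128 N at the wrist, over the 120 N limit, so it may be judged failed; the camera also put that pin about 3 mm above home, though it stopped hard twice without moving and looks flush on its block.

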